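Take up a brake adjuster through its access slot

ROBOT

A 7-joint arm with a two-finger parallel gripper is mounted at the origin on the work surface. World frame = base frame: x ahead of the robot, y to its left, z up, the work surface at z = 0. Lengths are in m, angles in rad, forces in N, time in s.
With the tool pointing down it reaches from about 0.4 to 0.85 m from the base axis. Payload 10.4 kg.
Tool frame: the origin (TCP) lies between the finger pads; the fingertips stand 17 mm ahead of it and the grasp point (between the pads) lies 2 mm behind it; z points along the fingers, y is the direction in which the jaws open and shut (so a half turn about z gives the same grasp; the last joint's range is limited). The gripper opens to 85 mm and grips with 20 to 120 N. Pads are 22 mm wide; open, the fingers measure 114 mm over their backs; the gripper's body (76 mm by 85 mm) begins 54 mm behind the grasp point. The pads swing forward as they close: fully open they stand 13 mm farther back than shut.
Start: joints at [-1.195, 0.332, -0.065, 1.46, 0.022, 1.35, -0.088], TCP at [0.243, 0.576, 0.248] pointing down, gripper open.
Joint ranges: [-2.6, 2.6], [-0.5, 2.12], [-1.47, 1.34], [0.16, 2.42], [-1.27, 4.41], [0.06, 2.06], [-2.6, 2.6]. Speed limits (rad/s): [2.22, 2.22, 2.79, 2.79, 3.14, 3.14, 3.14].

INTERFACE

Orientations are given as a unit quaternion [x, y, z, w].
In Python, from workcell import manip gives the robot as it stands.
- The arm moves only by the tool jog_arm, never from a script. Its argument "steps" is one flat list of numbers, 5 for each row, row after row: the finger opening in m, from 0 to 0.0854, then the shift along the tool's x, y, z in m, then the turn about the tool's z in rad. In form: [gripper, x, y, z, twist, gripper, x, y, z, twist, ...]. A call has exactly 10 rows; each row is the pose to reach, as a shift and turn from the pose commanded when the call began, along the tool's axes at that moment; what a row does not reach only later rows make up. A row lasts 1/10 s, in which the tool goes at most 50 mm and 8.59 degrees, less where a joint would pass 70% of its speed; a pose out of reach is approached as far as the arm can. A call with a gripper value outside its range is refused whole. The fingers move at their own pace and stop on an object; "grip_force" is the grip in N (left out, the last holds). Time passes only in rows, so rows that repeat a pose let the fingers close, or fill a call up. It gives the time, the measured TCP pose, the force and the opening at its end, in the units of the state.
- manip.get_obs(): the state, without advancing time (a new reading comes with each control period).
- manip.camera(name): name is "side" or "top" or "wrist"; returns (picture, depth): 384x512x3 uint8, red, green, blue; 384x512 float32, m along the optical axis (not along the pixel's ray), 0 where there is no reading.
- manip.calibration(name): a dict with "mtx" (3x3 intrinsics, pixels), "k1" (the pictures are not rectified: a ray, as slopes to the right and down, at radius r is drawn at 1 + k1 r^2 times it, then the intrinsics apply), "world_to_cam" (4x4, takes a point from world to camera coordinates). Camera axes: x right, y down, z forward; pixel columns grow to the right and rows downward; lengths in m; the calibration is good to about 2 mm. A picture is of the moment at which its call begins: read the wrist's pose just before it. calibration takes no time and is no camera call; for the wrist camera it gives the pose at the moment of the call.
- manip.hand_in(): hands the job in, once; it reports no verdict.
The state is a dict: "clock": time; "joint_pos": joint angles; "joint_velocities": joint speeds; "tau": joint torques, N m; "position": TCP position; "ee_rot": TCP orientation; "ft_force": force on the tool from outside, world axes, zero at the start; "torque": the same for the moment, N m; "grip_width": opening from 0.0 (shut) to 1.0 (fully open).
Only numpy, scipy, OpenCV 4.12 (cv2) and the standard library are available. Lean on these libraries where they do the work, as an engineer would, in place of code of your own. Each camera call takes 0.05 s, during which the arm holds its last target.

TASK

Take the thin adjusting bar with the square handle from the tool stand, put its tip through the slot in the top of the grey brake housing, and push the star wheel's teeth to the robot's left, tooth by tooth, until the brass pointer on the housing's round flange stands straight up at the fixed index block. Then hang the bar back in the same hole of the stand and let go.

Things in the scene. Friction and masses are not known exactly. Their poses are not given: they have to be found in the camera images.
- bar_grip (a point): Centre of the adjusting bar's square black handle, 24 x 24 mm, 60 mm tall, faces square to its x and y, z up; loose, 0.2 kg. 36 mm below this point is the underside of a 40 mm round collar that rests on the blue stand's plate (100 mm high; 26 mm square holes, 100 mm apart along y). The other holes hold a round-handled drift with a thick blade and a T-handled key; any tool may be in any hole.
- bar_tip (a point): Lower end of the bar's straight round steel blade, 8 mm thick: 116 mm below bar_grip along the bar, 80 mm below the collar. In the stand the blade hangs through the hole. In the slot, let it work about 26 mm below the cover's top: pushed there to 18 mm on the slot's +y side, it leaves the tooth ahead of it at 35 degrees. Lift it clear of the cover between strokes; about two are needed.
- slot (a point): Point at the cover's upper face, 138 mm high, straight above the wheel's shaft, in a fixed grey housing 100 x 164 mm. z up. The slot is 26 mm wide (x -13 to 13) and 64 mm long (y -38 to 26 mm); cover 4 mm thick. The steel wheel below, 22 mm thick, turns on a shaft along x, 66 mm below this point: 8 straight teeth 10 mm thick, tip radius 60 mm, root radius 30 mm.
- wheel (a joint): Wheel and pointer angle, rad. 0: pointer (far side of the housing) straight up at the index. Starts at -1.7 to -1.2, pointer towards the slot's -y; grows as the top teeth move to +y. Teeth stand at 35 degrees + this angle + multiples of 45 degrees, from straight up towards +y, gap middles 22.5 degrees from them. Light friction (3 N at the teeth); turns both ways, stays where left.
There are look-alikes about, which are no part of the job. What is shaped like the part that bears bar_grip but brown, pink or purple is not meant.

How it is judged:
On the way, in this order (a step that is already met when the one before it is completed fails the run):
1. the bar's tip is down in the access slot while the pointer is still well short of the index (z of bar_tip in the frame of slot between -0.06 and -0.008 m and x of bar_tip in the frame of slot between -0.02 and 0.02 m and y of bar_tip in the frame of slot between -0.047 and 0.035 m and value of joint wheel below -0.5 rad), for 0.1 s.
2. the pointer reaches the index with the bar's tip in the slot (z of bar_tip in the frame of slot between -0.06 and -0.008 m and x of bar_tip in the frame of slot between -0.02 and 0.02 m and y of bar_tip in the frame of slot between -0.047 and 0.035 m and value of joint wheel between -0.22 and 0.22 rad), for 0.1 s.
At the end, for the whole second after the job is handed in: The pointer stands within 0.22 rad (about 12 degrees) of straight up and still, and the adjusting bar hangs upright (within 0.17 rad) in its own hole of the stand, its handle within 20 mm of where it was (value of joint wheel between -0.22 and 0.22 rad and velocity of joint wheel between -0.05 and 0.05 rad/s and distance of bar_grip from where it was at the start of the episode below 0.02 m and angle between bar_grip's own z axis and vertical below 0.17 rad); the robot touches nothing.
It also fails if it takes over 54 s, if anything falls off the work surface, if the arm or the gripper's body presses on something with over 40 N, if the wrist force passes 120 N, or if a joint passes its speed limit or range.

## Working session

There is one attempt and no reset: what is moved stays moved. The work goes in short steps, Python scripts to look and compute and a tool call to move; the robot and the scene stay as the last step left them, time stands still between calls to the robot, and variables do not carry over. Pictures are saved under pics/ and viewed, and the job is handed in when it is done.

Besides the shell and the picture viewer there is one more tool, called after "Request:" in YAML: its name, and indented under it one key for each argument. jog_arm: Moves the arm, as the interface text tells. Its arguments: {"type":"object","properties":{"steps":{"type":"array"},"grip_force":{"type":"number"}},"required":["steps"]}

```bash
mkdir -p pics; ls
cat > h.py <<'E'
import numpy as np, cv2
from workcell import manip
def snap(name, fn):
    c=manip.calibration(name); im,d=manip.camera(name)
    cv2.imwrite('pics/'+fn+'.png',cv2.cvtColor(im,cv2.COLOR_RGB2BGR))
    np.savez('pics/'+fn+'.npz',im=im,d=d,K=c['mtx'],k1=c['k1'],T=c['world_to_cam'])
def load(fn):
    z=np.load('pics/'+fn+'.npz'); return z['im'],z['d'],z['K'],float(z['k1']),z['T']
def slopes(uv,K,k1):
    uv=np.asarray(uv,float).reshape(-1,1,2)
    return cv2.undistortPoints(uv,K,np.array([k1,0,0,0.])).reshape(-1,2)
def world(uv,d,K,k1,T):
    s=slopes(uv,K,k1); d=np.asarray(d).reshape(-1,1)
    pc=np.hstack([s*d,d]); R,t=T[:3,:3],T[:3,3]
    return (pc-t)@R
def onplane(uv,z,K,k1,T):
    s=slopes(uv,K,k1); R,t=T[:3,:3],T[:3,3]
    o=-R.T@t; v=np.hstack([s,np.ones((len(s),1))])@R
    return o+v*((z-o[2])/v[:,2])[:,None]
def cloud(fn):
    im,d,K,k1,T=load(fn); v,u=np.mgrid[:384,:512]
    P=world(np.stack([u,v],-1).reshape(-1,2),d.ravel(),K,k1,T).reshape(384,512,3)
    return im,d,P
E
python3 - <<'E'
from h import *
o=manip.get_obs(); print({k:np.round(v,3) for k,v in o.items()})
snap('top','t0'); snap('side','s0')
for n in ('t0','s0'):
    im,d,K,k1,T=load(n); print(K,k1,np.round(T,3))
E
```

```text
pics
{'clock': np.float64(0.0), 'joint_pos': array([-1.195,  0.333, -0.065,  1.461,  0.022,  1.35 , -0.088]), 'joint_velocities': array([ 0.   ,  0.001, -0.   , -0.001,  0.   ,  0.   ,  0.002]), 'tau': array([-0.0000e+00, -6.2546e+01,  4.9000e-02, -3.9159e+01,  1.6000e-02,
        1.0000e-02,  0.0000e+00]), 'position': array([0.243, 0.576, 0.248]), 'ee_rot': array([ 0.198,  0.98 , -0.001, -0.   ]), 'ft_force': array([ 0.544,  0.558, -0.142]), 'torque': array([ 0.016, -0.01 ,  0.008]), 'grip_width': np.float64(0.995)}
[[354.44339727   0.         256.14123911]
 [  0.         354.44339727 196.41190558]
 [  0.           0.           1.        ]] -0.02969429300031049 [[ 0.027 -0.998  0.049 -0.05 ]
 [-0.981 -0.036 -0.189  0.531]
 [ 0.19  -0.043 -0.981  0.816]
 [ 0.     0.     0.     1.   ]]
[[374.22674184   0.         251.6282903 ]
 [  0.         374.22674184 189.77336428]
 [  0.           0.           1.        ]] -0.11713876674740349 [[-0.896 -0.444  0.002  0.467]
 [-0.257  0.513 -0.819  0.238]
 [ 0.363 -0.734 -0.574  0.559]
 [ 0.     0.     0.     1.   ]]
```

View pics/t0.png

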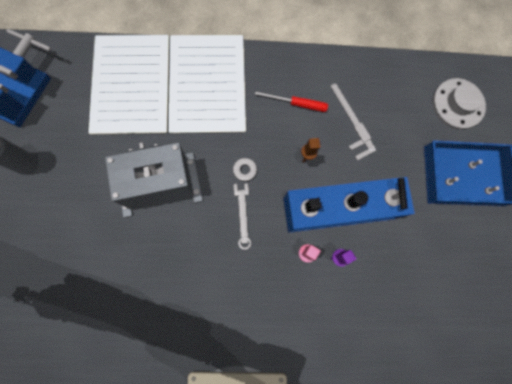

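View pics/s0.png

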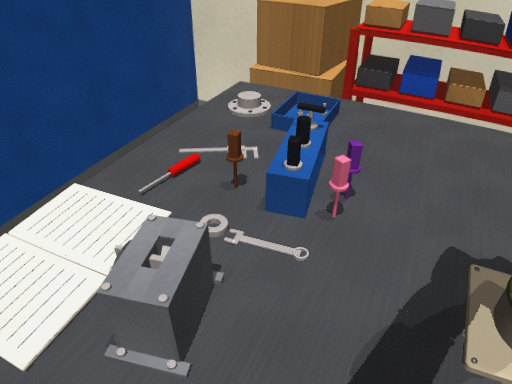

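Run:
```python
from h import *
a=cv2.imread('pics/t0.png')[165:245,275:425]; a=cv2.resize(a,None,fx=5,fy=5,interpolation=cv2.INTER_CUBIC)
cv2.imwrite('pics/t0c.png',cv2.convertScaleAbs(a,alpha=1.6))
a=cv2.imread('pics/s0.png')[90:215,255:365]; cv2.imwrite('pics/s0c.png',cv2.convertScaleAbs(cv2.resize(a,None,fx=4.5,fy=4.5,interpolation=cv2.INTER_CUBIC),alpha=1.6))
a=cv2.imread('pics/t0.png')[130:220,95:215]; cv2.imwrite('pics/t0h.png',cv2.resize(a,None,fx=6,fy=6,interpolation=cv2.INTER_CUBIC))
im,d,P=cloud('t0')
for u,v in [(313,205),(357,200),(400,195),(313,215),(335,205),(148,172),(130,180),(150,158),(150,195),(112,165)]: print(u,v,np.round(P[v,u],4))
```

```text
313 205 [ 0.4962 -0.1494  0.1663]
357 200 [ 0.5103 -0.2448  0.1669]
400 195 [ 0.5271 -0.3457  0.1561]
313 215 [ 0.4837 -0.1621  0.105 ]
335 205 [ 0.5095 -0.2148  0.1007]
148 172 [0.5636 0.2124 0.1316]
130 180 [0.5422 0.2478 0.1392]
150 158 [0.5945 0.2094 0.1367]
150 195 [0.5147 0.2076 0.1162]
112 165 [0.575  0.2909 0.1374]
```

View pics/t0c.png

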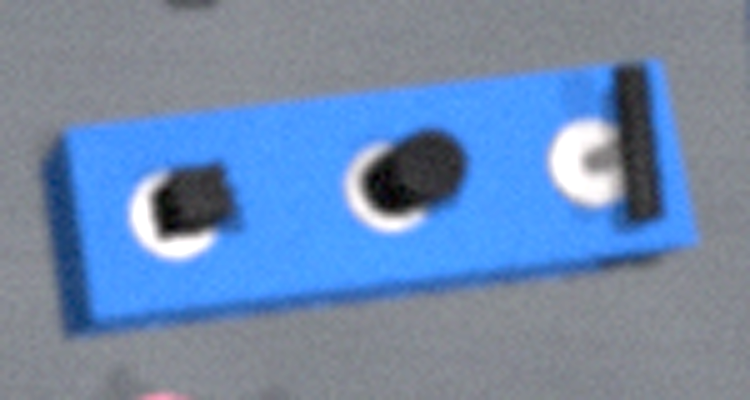

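View pics/s0c.png

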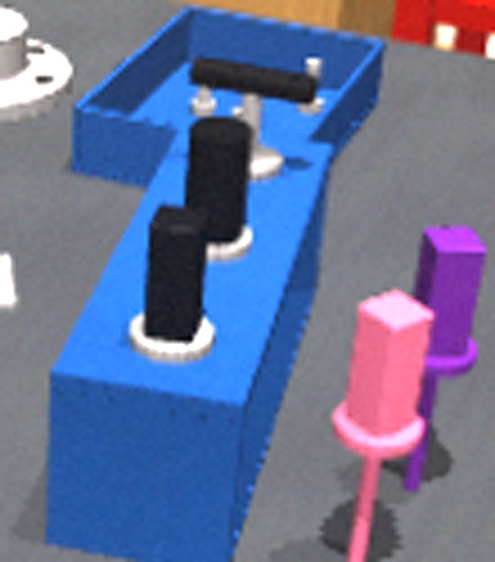

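View pics/t0h.png

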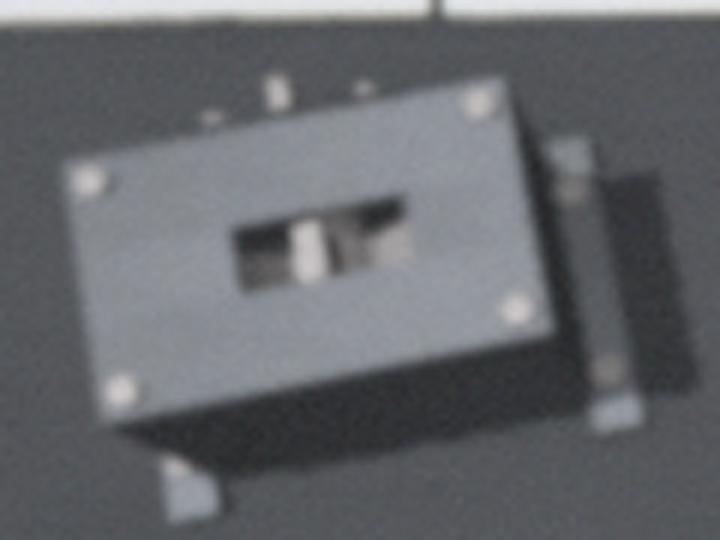

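Run:
```python
from h import *
im,d,K,k1,T=load('t0'); _,_,P=cloud('t0')
v,u=np.mgrid[:384,:512]
# cover
m=((P[...,2]>.128)&(P[...,2]<.147)&(u>95)&(u<200)&(v>135)&(v<215)).astype(np.uint8)
m=cv2.morphologyEx(m,cv2.MORPH_OPEN,np.ones((3,3)))
cs,h=cv2.findContours(m,cv2.RETR_CCOMP,cv2.CHAIN_APPROX_NONE)
for c,hh in zip(cs,h[0]):
    if cv2.contourArea(c)<40: continue
    w=onplane(c.reshape(-1,2),.138,K,k1,T)[:,:2]
    r=cv2.minAreaRect((w*1000).astype(np.float32)); print('cover',hh[3],len(c),r)
    print(np.round(cv2.boxPoints(r)))
# stand top by blue
hsv=cv2.cvtColor(im,cv2.COLOR_RGB2HSV)
m=((hsv[...,0]>105)&(hsv[...,0]<122)&(hsv[...,1]>150)&(u>280)&(u<420)&(v>170)&(v<240)&(P[...,2]>.09)).astype(np.uint8)
c=max(cv2.findContours(m,0,1)[0],key=cv2.contourArea)
w=onplane(c.reshape(-1,2),.1,K,k1,T)[:,:2]; r=cv2.minAreaRect((w*1000).astype(np.float32)); print('stand',r,np.round(cv2.boxPoints(r)))
# handle top
m=((P[...,2]>.155)&(u>295)&(u<330)&(v>190)&(v<225)).astype(np.uint8)
print(m.sum(), np.median(P[m>0],0), P[m>0].min(0),P[m>0].max(0))
pp=P[m>0]
r=cv2.minAreaRect((pp[:,:2]*1000).astype(np.float32));print(r)
# slot by depth hole
for vv in range(160,186,2): print(vv,' '.join('%4d'%(1000*P[vv,uu,2]) for uu in range(128,172,2)))
```

```text
cover -1 247 ((571.1901245117188, 217.53262329101562), (118.46653747558594, 166.62783813476562), 14.008195877075195)
[[494. 284.]
 [534. 122.]
 [649. 151.]
 [608. 313.]]
cover 0 41 ((560.3600463867188, 230.2596893310547), (28.751943588256836, 25.26474380493164), 13.976750373840332)
[[543. 239.]
 [549. 215.]
 [577. 221.]
 [571. 246.]]
cover 0 59 ((569.9069213867188, 198.74325561523438), (32.001590728759766, 44.06684112548828), 14.029621124267578)
[[549. 216.]
 [560. 173.]
 [591. 181.]
 [580. 224.]]
stand ((517.4328002929688, -253.27017211914062), (89.99008178710938, 290.1962585449219), 8.7496337890625) [[ 451. -117.]
 [ 495. -404.]
 [ 584. -390.]
 [ 540. -103.]]
138 [ 0.50019154 -0.15380579  0.16596445] [ 0.3675917  -0.16713924  0.1556319 ] [0.51438585 0.004697   0.90283227]
((444.71197509765625, -76.84088897705078), (29.07788848876953, 222.5720672607422), 35.96183776855469)
160  138  140  137  138  138  139  137  137  136  137  137  139  139  137  138  137  137  139  136  138  138  140
162  137  138  137  138  139  137  138  137  136  137  140  135  137  137  137  138  136  137  135 
[... 568 characters left out ...]
6  138  136  137
174  137  137  139  136  107  105   99   97  100  131  129  120  102  101   99   99  136  136  138  136  136  137
176  138  138  139  139  108  104   99   97   96  134  129  138  139  136  136  136  137  137  137  139  137  139
178  137  136  136  135  108  103  136  137  140  140  138  137  136  140  138  138  137  138  135  138  139  138
180  134  139  138  135  137  136  138  136  137  139  138  138  138  139  138  134  138  138  136  139  136  137
182  137  137  138  136  142  137  138  139  139  136  137  137  138  137  135  139  137  136  136  137  138  137
184  139  138  137  138  136  137  136  136  136  139  135  137  137  138  137  137  135  138  138  138  139  140
```

Run:
```python
from h import *
im,d,K,k1,T=load('t0')
c=np.array([(235,232),(405,197),(412,262),(245,293)])/6+np.array([95,130])-0.4
w=onplane(c,.138,K,k1,T); print(np.round(w*1000,1)); 
print('mean',w.mean(0))
e=((w[0]-w[1])+(w[3]-w[2]))/2; print('slot yaw',np.degrees(np.arctan2(-e[0],e[1])),np.linalg.norm(e[:2]))
yh=e[:2]/np.linalg.norm(e[:2]); xh=np.array([yh[1],-yh[0]])
s=w.mean(0)[:2]+6e-3*yh; print('slot pt',s)
tt=onplane(np.array([(312,222),(312,280),(295,252),(327,250)])/6+np.array([95,130])-.4,.132,K,k1,T)[:,:2]-s
print('tooth x,y',np.round(1000*np.c_[tt@xh,tt@yh],1))
# handle: top face corners in t0c (5x)
c=np.array([(172,172),(222,163),(232,207)])/5+np.array([275,165])-.4
print(np.round(onplane(c,.166,K,k1,T)*1000,1))
# collar by white
hsv=cv2.cvtColor(im,cv2.COLOR_RGB2HSV)
C=manip.calibration('wrist'); Tw=C['world_to_cam']; print(C['mtx'],C['k1'],np.round(Tw,3)); print('campos',-Tw[:3,:3].T@Tw[:3,3], manip.get_obs()['position'])
```

```text
[[569.3 242.5 138. ]
 [585.  181.6 138. ]
 [560.4 177.1 138. ]
 [546.4 236.7 138. ]]
mean [0.56526756 0.20947713 0.138     ]
slot yaw 13.858306408148396 0.062073198269265314
slot pt [0.56383043 0.21530248]
tooth x,y [[ 11.9  -1.8]
 [-10.1   1.7]
 [  1.7   6.1]
 [  0.1  -5.5]]
[[ 508.9 -140.8  166. ]
 [ 513.6 -162.5  166. ]
 [ 494.7 -166.6  166. ]]
[[264.61292962   0.         254.22204094]
 [  0.         264.61292962 193.90000287]
 [  0.           0.           1.        ]] 0.0035876082305918208 [[ 0.388  0.922 -0.    -0.625]
 [ 0.878 -0.369  0.304 -0.039]
 [ 0.28  -0.118 -0.953  0.379]
 [ 0.     0.     0.     1.   ]]
campos [0.17061071 0.60674646 0.37258606] [0.24257743 0.57566145 0.24759839]
```

Request:
jog_arm:
  steps: [0.085,-0.042,-0.027,0,-0.06,0.085,-0.084,-0.054,0,-0.12,0.085,-0.126,-0.081,0,-0.18,0.085,-0.168,-0.108,0,-0.24,0.085,-0.21,-0.135,0,-0.3,0.085,-0.252,-0.162,0,-0.36,0.085,-0.294,-0.189,0,-0.42,0.085,-0.336,-0.216,0,-0.5,0.085,-0.378,-0.243,0,-0.6,0.085,-0.378,-0.243,0,-0.61]

```text
clock: 1.1
position: [0.5, 0.1979, 0.2482]
ee_rot: [-0.102, 0.995, -0.001, 0.0]
ft_force: [0.9, 0.2, -0.2]
grip_width: 0.992
```

Run:
```python
from h import *
snap('wrist','w1'); o=manip.get_obs(); print(o['clock'],o['position'],o['ee_rot'],o['joint_pos'])
```

```text
1.15 [0.49821977 0.20159464 0.24804048] [-1.02901407e-01  9.94691419e-01 -5.27012414e-04 -5.83987958e-05] [-0.64226911  0.13553524  0.18957786  1.70440969 -0.02541121  1.30460163
  1.32927295]
```

View pics/w1.png

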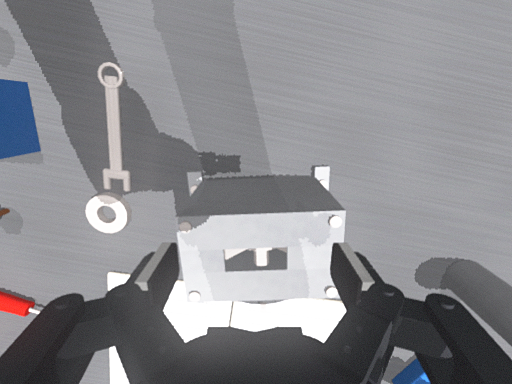

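Run:
```python
from h import *
im,d,K,k1,T=load('w1')
a=cv2.imread('pics/w1.png')[225:295,190:330]; cv2.imwrite('pics/w1c.png',cv2.resize(a,None,fx=5,fy=5,interpolation=cv2.INTER_CUBIC))
```

```text
(no output)
```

View pics/w1c.png

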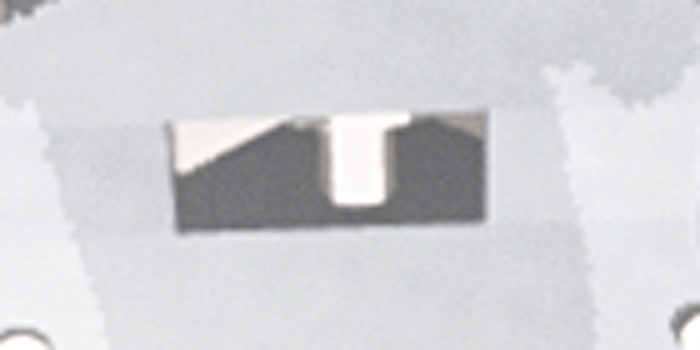

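Run:
```python
from h import *
im,d,K,k1,T=load('w1')
f=lambda c:np.array(c)/5+np.array([190,225])-.4
w=onplane(f([(170,122),(487,110),(487,220),(178,233)]),.138,K,k1,T)
print(np.round(w*1000,1)); m=w.mean(0)[:2]
e=((w[1]-w[0])+(w[2]-w[3]))[:2]/2; print(np.linalg.norm(e),np.linalg.norm((w[3]-w[0]+w[2]-w[1])[:2]/2),'yaw',np.degrees(np.arctan2(-e[0],e[1])))
yh=e/np.linalg.norm(e); xh=np.array([yh[1],-yh[0]]); s=m+.006*yh; print('slot',s)
t=onplane(f([(333,200),(385,200)]),.132,K,k1,T)[:,:2]-s
print(1000*np.c_[t@xh,t@yh])
```

```text
[[560.1 179.8 138. ]
 [544.5 241.2 138. ]
 [569.1 247.3 138. ]
 [585.1 185.8 138. ]]
0.06344717618487333 0.02551244467078791 yaw 14.461252585570454
slot [0.56322577 0.21933091]
[[10.37383506 -5.86399997]
 [10.86833293  5.00505025]]
```

Run:
```python
from h import *
snap('wrist','w2'); o=manip.get_obs(); print(o['clock'],o['position'])
a=cv2.imread('pics/w2.png')[225:295,190:330]; cv2.imwrite('pics/w2c.png',cv2.resize(a,None,fx=5,fy=5,interpolation=cv2.INTER_CUBIC))
```

```text
1.2 [0.49696529 0.20416129 0.24796263]
```

View pics/w2c.png

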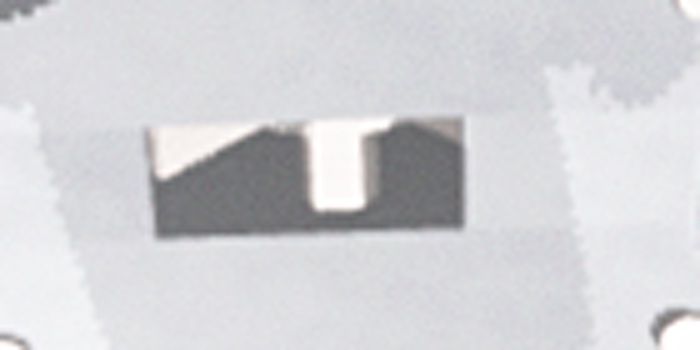

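```bash
cat >> h.py <<'E'
def slotfit(fn,c):
    im,d,K,k1,T=load(fn)
    w=onplane(np.array(c)/5+np.array([190,225])-.4,.138,K,k1,T); m=w.mean(0)[:2]
    e=((w[1]-w[0])+(w[2]-w[3]))[:2]/2; yh=e/np.linalg.norm(e)
    print(fn,'slot',m+.006*yh,np.degrees(np.arctan2(-e[0],e[1])))
E
python3 - <<'E'
from h import *
slotfit('w2',[(147,128),(463,118),(464,228),(156,238)])
for i in range(3): snap('wrist','w3')
o=manip.get_obs(); print(o['clock'],o['position'])
a=cv2.imread('pics/w3.png')[225:295,190:330]; cv2.imwrite('pics/w3c.png',cv2.resize(a,None,fx=5,fy=5,interpolation=cv2.INTER_CUBIC))
E
```

```text
w2 slot [0.56364338 0.21906183] 13.93415916571006
1.35 [0.49583171 0.2066881  0.24806723]
```

View pics/w3c.png

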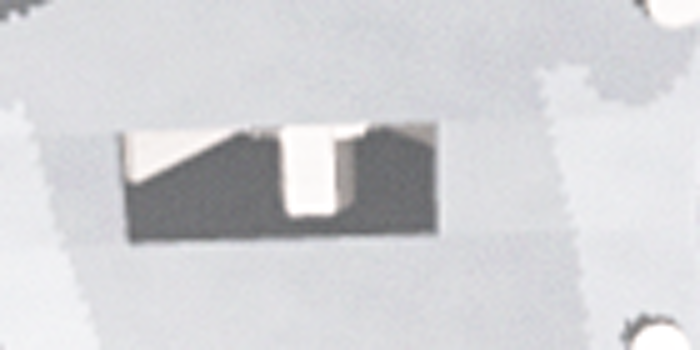

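Run:
```python
from h import *
slotfit('w3',[(120,132),(437,124),(437,233),(129,242)])
im,d,P=cloud('w3')
o=manip.get_obs(); print(o['position'],o['ee_rot'])
from scipy.spatial.transform import Rotation as R
M=R.from_quat(o['ee_rot']).as_matrix(); print(M)
t=np.array([.5015,-.1538,.248]); print(M.T@(t-o['position']))
# side view of cover corners for a cross check of slot
```

```text
w3 slot [0.56344157 0.21926309] 13.883502694430764
[0.49583171 0.2066881  0.24806723] [-1.06119161e-01  9.94353363e-01  1.62483332e-04 -2.93913512e-04]
[[-9.77477275e-01 -2.11039793e-01 -6.18992968e-04]
 [-2.11039984e-01  9.77477395e-01  2.60751985e-04]
 [ 5.50022589e-04  3.85511406e-04 -9.99999774e-01]]
[ 7.05367453e-02 -3.53565230e-01 -3.02792792e-05]
```

Run:
```python
from h import *
a=cv2.imread('pics/s0.png')[205:285,100:220]; cv2.imwrite('pics/s0h.png',cv2.resize(a,None,fx=6,fy=6,interpolation=cv2.INTER_CUBIC))
```

```text
(no output)
```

View pics/s0h.png

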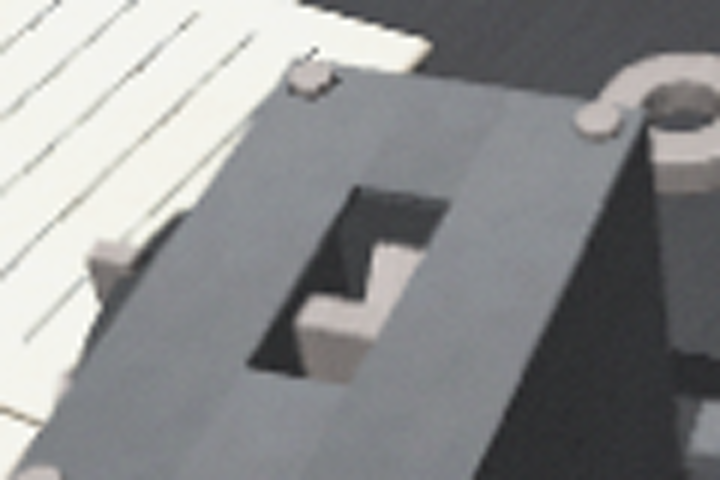

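Request:
jog_arm:
  steps: [0.085,0.01,-0.04,0,0,0.085,0.02,-0.08,0,0,0.085,0.03,-0.12,0,0,0.085,0.04,-0.16,0,0,0.085,0.05,-0.2,0,0,0.085,0.055,-0.24,0,0,0.085,0.06,-0.28,0,0,0.085,0.065,-0.32,0,0,0.085,0.0705,-0.3535,0,0,0.085,0.0705,-0.3535,0,0]

```text
clock: 2.35
position: [0.5014, -0.1589, 0.2484]
ee_rot: [-0.103, 0.995, -0.001, -0.0]
ft_force: [0.6, 0.3, 0.9]
grip_width: 0.998
```

Run:
```python
from h import *
im,d,K,k1,T=load('s0')
w=onplane(np.array([(355,188),(247,363),(352,382),(452,203)])/6+np.array([100,205])-.4,.138,K,k1,T); m=w.mean(0)[:2]
e=((w[1]-w[0])+(w[2]-w[3]))[:2]/2; yh=e/np.linalg.norm(e)
print(np.round(w*1000,1)); print(m+.006*yh,np.linalg.norm(e),np.degrees(np.arctan2(-e[0],e[1])))
snap('wrist','w4'); snap('wrist','w4');o=manip.get_obs(); print(o['clock'],o['position'],o['ee_rot'])
a=cv2.imread('pics/w4.png')[180:330,160:360]; cv2.imwrite('pics/w4c.png',cv2.convertScaleAbs(cv2.resize(a,None,fx=4,fy=4,interpolation=cv2.INTER_CUBIC),alpha=1.3))
```

```text
[[585.6 184.9 138. ]
 [570.9 244.6 138. ]
 [545.6 238.  138. ]
 [560.6 178.2 138. ]]
[0.5642109  0.21723806] 0.06156404111229775 14.000990368988587
2.45 [ 0.50199961 -0.15432411  0.24812176] [-1.05458798e-01  9.94423649e-01  1.84679117e-04 -1.16030938e-04]
```

View pics/w4c.png

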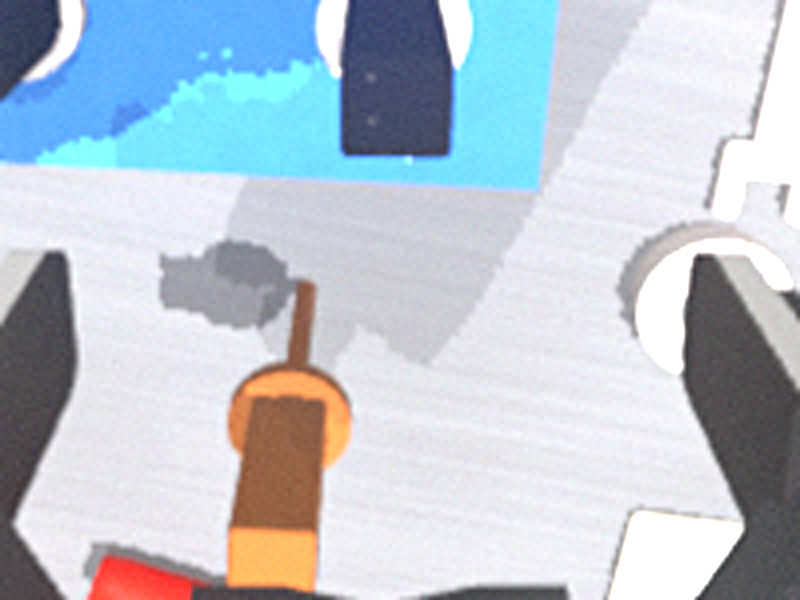

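View pics/w4.png

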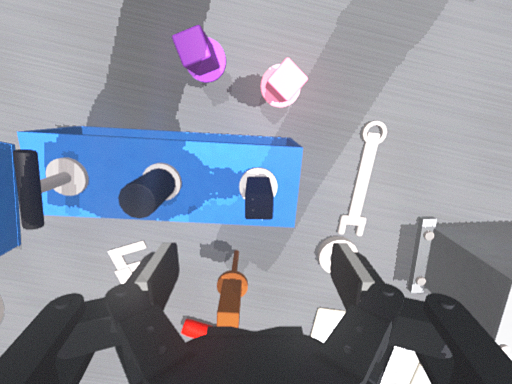

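Run:
```python
from h import *
im,d,P=cloud('w4')
v,u=np.mgrid[:384,:512]
m=(P[...,2]>.158)&(P[...,2]<.172)&(u>200)&(u<310)&(v>100)&(v<230)&(im.max(-1)<110)
print(m.sum(),np.median(P[m],0))
r=cv2.minAreaRect((P[m][:,:2]*1000).astype(np.float32)); print(r)
im,d,K,k1,T=load('w4')
print(onplane(np.array([(341,154),(450,156)])/4+np.array([160,180])-.4,.166,K,k1,T))
print([ (uu,d[170,uu],im[170,uu]) for uu in range(235,285,6)])
```

```text
751 [ 0.49822383 -0.15219     0.16513397]
((499.6302490234375, -151.90513610839844), (23.70659637451172, 22.513866424560547), 12.97340202331543)
[[ 0.51271666 -0.16100066  0.166     ]
 [ 0.50837805 -0.13832004  0.166     ]]
[(235, np.float32(0.2795443), array([108, 209, 255], dtype=uint8)), (241, np.float32(0.27910215), array([ 97, 183, 254], dtype=uint8)), (247, np.float32(0.27979317), array([133, 149, 211], dtype=uint8)), (253, np.float32(0.27325153), array([255, 255, 255], dtype=uint8)), (259, np.float32(0.27345496), array([255, 255, 255], dtype=uint8)), (265, np.float32(0.27108753), array([255, 255, 255], dtype=uint8)), (271, np.float32(0.27861974), array([ 88, 180, 253], dtype=uint8)), (277, np.float32(0.27990946), array([ 99, 183, 252], dtype=uint8)), (283, np.float32(0.28033978), array([ 99, 179, 253], dtype=uint8))]
```

Request:
jog_arm:
  steps: [0.085,0.001,0.001,0.02,0,0.085,0.001,0.001,0.045,0,0.085,0.001,0.001,0.07,0,0.085,0.001,0.001,0.09,0,0.085,0.001,0.001,0.105,0,0.085,0.001,0.001,0.114,0,0.085,0.001,0.001,0.114,0,0.085,0.001,0.001,0.114,0,0.05,0.001,0.001,0.114,0,0.04,0.001,0.001,0.114,0]
  grip_force: 60

```text
clock: 3.45
position: [0.5011, -0.1543, 0.135]
ee_rot: [-0.105, 0.994, 0.0, 0.001]
ft_force: [0.6, 0.2, 0.2]
grip_width: 0.687
```

Run:
```python
from h import *
o=manip.get_obs(); print(o['clock'],o['position'],o['ft_force'],o['grip_width'])
snap('top','t5'); snap('side','s5')
a=cv2.imread('pics/s5.png')[60:260,200:400]; cv2.imwrite('pics/s5c.png',cv2.resize(a,None,fx=3,fy=3))
```

```text
3.45 [ 0.50108502 -0.15433853  0.13500285] [0.60276002 0.17772134 0.20327146] 0.6865695944138515
```

View pics/s5c.png

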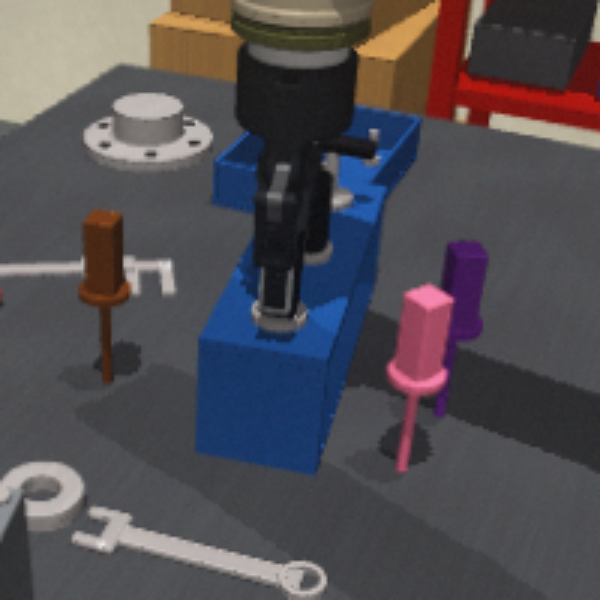

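The gripper straddles the square handle just above its white collar (crop 275,300); the neighbouring tool is untouched. Closing and lifting next.

Request:
jog_arm:
  steps: [0.03,0,0,0,0,0.02,0,0,0,0,0.0,0,0,0,0,0.0,0,0,0,0,0.0,0,0,0,0,0.0,0,0,0,0,0.0,0,0,-0.01,0,0.0,0,0,-0.02,0,0.0,0,0,-0.03,0,0.0,0,0,-0.03,0]
  grip_force: 80

```text
clock: 4.55
position: [0.5015, -0.1546, 0.1661]
ee_rot: [-0.105, 0.994, -0.0, 0.001]
ft_force: [-0.5, 0.2, -1.7]
grip_width: 0.274
```

Run:
```python
from h import *
o=manip.get_obs(); print(o['clock'],o['position'],o['ee_rot'],o['ft_force'],o['grip_width'])
```

```text
4.55 [ 0.50152218 -0.15461166  0.16607304] [-1.05385046e-01  9.94430554e-01 -1.81603289e-04  1.35329859e-03] [-0.49542168  0.24509866 -1.67196314] 0.27367192898767373
```

Request:
jog_arm:
  steps: [0,0,0,-0.03,0,0,0,0,-0.065,0,0,0,0,-0.1,0,0,-0.01,0.02,-0.125,0,0,-0.03,0.06,-0.13,0,0,-0.05,0.11,-0.13,0,0,-0.07,0.16,-0.13,0,0,-0.09,0.2,-0.13,0,0,-0.105,0.24,-0.13,0,0,-0.12,0.28,-0.13,0]

```text
clock: 5.55
position: [0.5592, 0.1469, 0.294]
ee_rot: [-0.106, 0.994, 0.0, -0.0]
ft_force: [0.7, 0.1, -1.1]
grip_width: 0.272
```

Request:
jog_arm:
  steps: [0,-0.01,0.025,0,0,0,-0.015,0.04,0,0,0,-0.02,0.053,0,0,0,-0.02,0.053,0,0,0,-0.02,0.053,0,0,0,-0.02,0.053,0,0,0,-0.02,0.053,0,0,0,-0.02,0.053,0,0,0,-0.02,0.053,0,0,0,-0.02,0.053,0,0]

```text
clock: 6.55
position: [0.5677, 0.2004, 0.2944]
ee_rot: [-0.105, 0.994, 0.0, 0.0]
ft_force: [1.5, 0.9, -1.3]
grip_width: 0.271
```

Run:
```python
from h import *
o=manip.get_obs(); print(o['clock'],o['position'],o['ee_rot'],o['ft_force'],o['grip_width'])
snap('top','t6'); snap('side','s6'); snap('wrist','w6')
a=cv2.imread('pics/s6.png')[100:350,60:310]; cv2.imwrite('pics/s6c.png',cv2.resize(a,None,fx=2.4,fy=2.4))
o=manip.get_obs(); print(o['position'])
```

```text
6.55 [0.5677489  0.20039928 0.29436588] [-1.05322336e-01  9.94438133e-01  4.98576187e-05  5.47839224e-05] [ 1.47763782  0.8731087  -1.26482167] 0.2714719020908444
[0.56770989 0.20054844 0.29431981]
```

View pics/s6c.png

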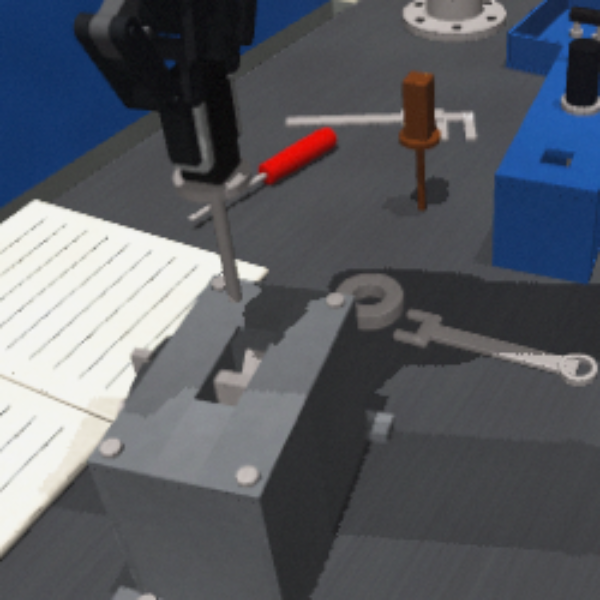

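View pics/w6.png

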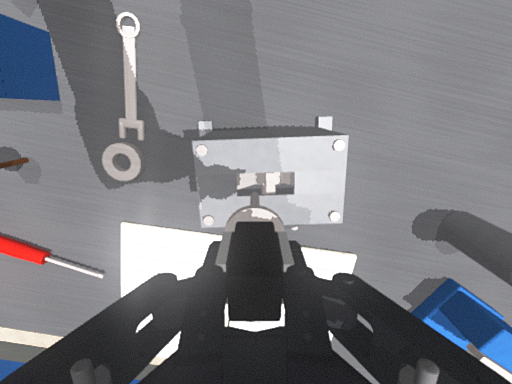

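Run:
```python
from h import *
a=cv2.imread('pics/w6.png')[160:260,190:320]; cv2.imwrite('pics/w6c.png',cv2.resize(a,None,fx=6,fy=6,interpolation=cv2.INTER_CUBIC))
a=cv2.imread('pics/s6.png')[160:240,120:190]; cv2.imwrite('pics/s6d.png',cv2.convertScaleAbs(cv2.resize(a,None,fx=7,fy=7,interpolation=cv2.INTER_CUBIC),alpha=1.5))
```

```text
(no output)
```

View pics/w6c.png

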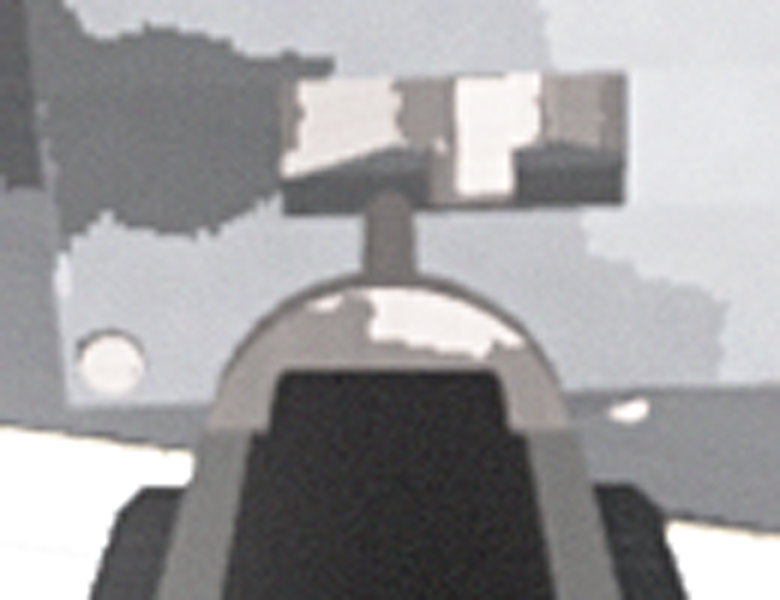

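View pics/s6d.png

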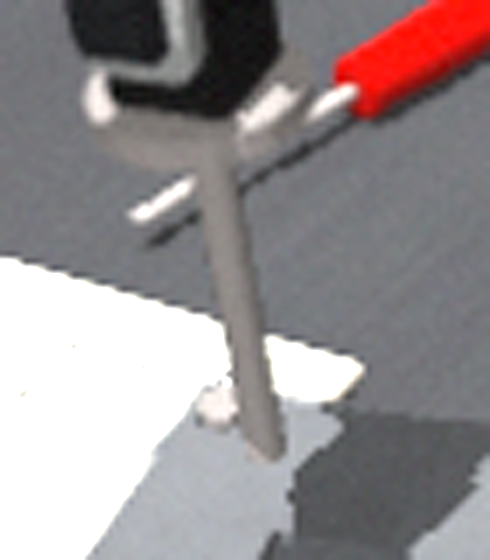

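Run:
```python
from h import *
w=load('w6'); s=load('s6')
pw=np.array([(391,205)])/6+[190,160]-.4; ps=np.array([(264,452)])/7+[120,160]-.4
for z in (.174,.178,.182): print(z,onplane(pw,z,*w[2:]),onplane(ps,z,*s[2:]))
sw=slopes(pw,*w[2:4]).T; ss=slopes(ps,*s[2:4]).T
X=cv2.triangulatePoints(w[4][:3],s[4][:3],sw,ss); X=(X[:3]/X[3]).ravel(); print(X)
c=np.array([(285,75),(627,72),(625,203),(285,213)])/6+[190,160]-.4
q=onplane(c,.138,*w[2:]); print(np.round(q*1000,1)); m=q.mean(0)[:2]
e=((q[1]-q[0])+(q[2]-q[3]))[:2]/2; yh=e/np.linalg.norm(e); print(m+.006*yh, np.linalg.norm(e))
```

```text
0.174 [[0.56771314 0.20205126 0.174     ]] [[0.57332152 0.1956807  0.174     ]]
0.178 [[0.56646716 0.20176829 0.178     ]] [[0.56983916 0.19920585 0.178     ]]
0.182 [[0.56522119 0.20148531 0.182     ]] [[0.56635681 0.20273099 0.182     ]]
[0.56617611 0.20193683 0.18125724]
[[558.8 180.6 138. ]
 [545.2 241.1 138. ]
 [569.4 247.1 138. ]
 [584.6 185.6 138. ]]
[0.56312978 0.21942677] 0.06262311696664961
```

Request:
jog_arm:
  steps: [0,0,0,0.01,0,0,0,0,0.02,0,0,0,0,0.03,0,0,0,0,0.04,0,0,0,0,0.05,0,0,0,0,0.058,0,0,0,0,0.066,0,0,0,0,0.066,0,0,0,0,0.066,0,0,0,0,0.066,0]

```text
clock: 7.7
position: [0.568, 0.2007, 0.2289]
ee_rot: [-0.105, 0.994, 0.0, 0.0]
ft_force: [0.1, -0.4, -1.1]
grip_width: 0.272
```

Run:
```python
from h import *
snap('wrist','w7')
o=manip.get_obs(); print(o['clock'],o['position'],o['ee_rot'],o['ft_force'],o['grip_width'])
a=cv2.imread('pics/w7.png')[140:290,160:360]; cv2.imwrite('pics/w7c.png',cv2.resize(a,None,fx=4,fy=4,interpolation=cv2.INTER_CUBIC))
```

```text
7.75 [0.56800675 0.20063951 0.22890722] [-1.05391815e-01  9.94430636e-01  2.11421116e-04  4.80830604e-04] [ 0.29865536  0.2211544  -1.38390485] 0.27311243159420623
```

View pics/w7c.png

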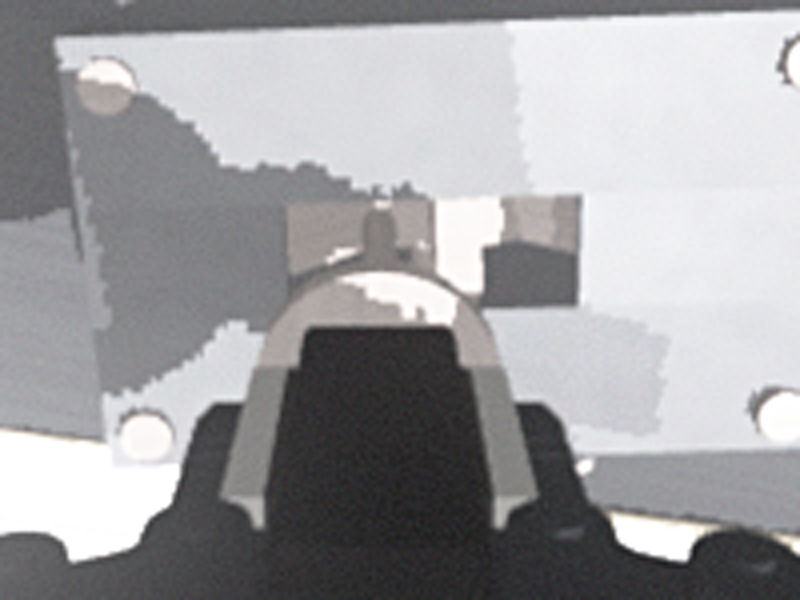

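Request:
jog_arm:
  steps: [0,0,0.005,0,0,0,0,0.01,0,0,0,0,0.015,0,0,0,0.001,0.02,0,0,0,0.001,0.025,0,0,0,0.001,0.03,0,0,0,0.001,0.034,0,0,0,0.001,0.0355,0,0,0,0.001,0.0355,0,0,0,0.001,0.0355,0,0]

```text
clock: 8.75
position: [0.5592, 0.2355, 0.2284]
ee_rot: [-0.106, 0.994, 0.0, -0.0]
ft_force: [-0.5, -1.2, -1.4]
grip_width: 0.27
```

Run:
```python
from h import *
snap('wrist','w8');snap('side','s8')
o=manip.get_obs(); print(o['clock'],o['position'],o['ee_rot'],o['ft_force'],o['grip_width'])
a=cv2.imread('pics/w8.png')[140:290,160:360]; b=cv2.imread('pics/s8.png')[180:290,80:227]
cv2.imwrite('pics/w8c.png',np.hstack([cv2.resize(a,(400,300),interpolation=cv2.INTER_CUBIC),cv2.resize(b,(400,300),interpolation=cv2.INTER_CUBIC)]))
```

```text
8.85 [0.55920359 0.2354741  0.22840583] [-1.05522577e-01  9.94416818e-01  4.20766115e-04  1.43095707e-05] [-0.36180316 -0.93407975 -0.70122557] 0.27353332113032003
```

View pics/w8c.png

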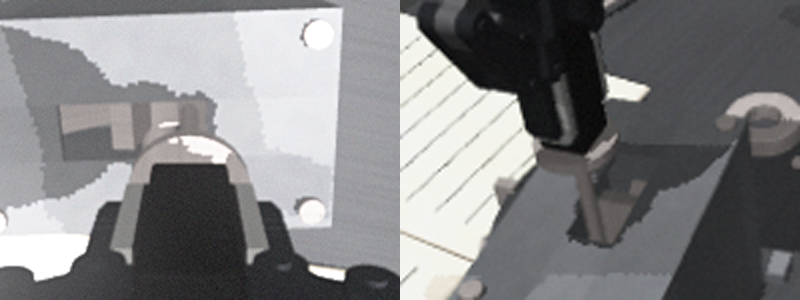

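Request:
jog_arm:
  steps: [0,0,-0.003,0,0,0,0,-0.003,-0.015,0,0,0,-0.003,-0.03,0,0,0,-0.003,-0.045,0,0,0,-0.003,-0.047,0,0,-0.001,-0.02,-0.047,0,0,-0.001,-0.035,-0.047,0,0,-0.001,-0.043,-0.047,0,0,-0.001,-0.043,-0.047,0,0,-0.001,-0.043,-0.047,0]

```text
clock: 9.85
position: [0.5692, 0.1931, 0.275]
ee_rot: [-0.105, 0.994, 0.0, -0.0]
ft_force: [0.5, 0.0, -1.2]
grip_width: 0.273
```

Run:
```python
from h import *
snap('wrist','w9')
o=manip.get_obs(); print(o['clock'],o['position'],o['ee_rot'],o['ft_force'],o['grip_width'])
a=cv2.imread('pics/w9.png')[140:290,160:360]; cv2.imwrite('pics/w9c.png',cv2.resize(a,None,fx=4,fy=4,interpolation=cv2.INTER_CUBIC))
```

```text
9.9 [0.56906396 0.19371141 0.27505294] [-1.05622220e-01  9.94406280e-01  2.02885201e-04 -2.37906456e-04] [-0.72306173  0.74879583 -0.43793722] 0.27396057620079667
```

View pics/w9c.png

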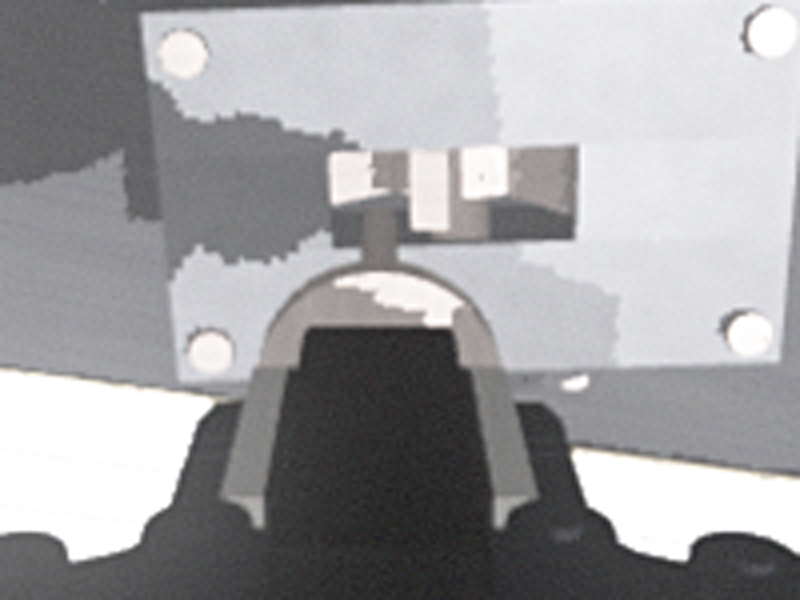

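Run:
```python
from h import *
w=load('w9'); s=np.array([.5633,.2193]); yh=np.array([-.242,.970]); xh=np.array([.97,.242])
def sf(c,z):
    q=onplane(np.array(c)/4+[160,140]-.4,z,*w[2:])[:,:2]-s; return np.round(1000*np.c_[q@xh,q@yh],1)
print(sf([(411,228),(448,228)],.130),sf([(330,150),(578,150),(576,238),(335,245)],.138), sf([(380,215)],.159))
```

```text
[[ 11.1 -17.4]
 [ 11.4  -7.5]] [[-13.2 -37.7]
 [-11.1  25.4]
 [ 12.6  25.5]
 [ 12.4 -37.6]] [[ -2.1 -25.4]]
```

Request:
jog_arm:
  steps: [0,0,0,0.01,0,0,0,0,0.02,0,0,0,0,0.03,0,0,0,0,0.04,0,0,0,0,0.047,0,0,0,0,0.047,0,0,0,0.003,0.047,0,0,0,0.008,0.047,0,0,0,0.013,0.047,0,0,0,0.018,0.047,0]

```text
clock: 10.9
position: [0.5658, 0.2109, 0.2289]
ee_rot: [-0.105, 0.994, -0.0, 0.001]
ft_force: [0.8, -4.0, 1.7]
grip_width: 0.274
```

Request:
jog_arm:
  steps: [0,0,0.005,0,0,0,0,0.01,0,0,0,0,0.015,0,0,0,0.001,0.02,0,0,0,0.001,0.023,0,0,0,0.001,0.025,0,0,0,0.001,0.026,0,0,0,0.001,0.026,0,0,0,0.001,0.026,0,0,0,0.001,0.026,0,0]

```text
clock: 11.9
position: [0.5591, 0.2362, 0.2284]
ee_rot: [-0.105, 0.994, 0.0, 0.0]
ft_force: [0.1, -1.8, -1.8]
grip_width: 0.272
```

Run:
```python
from h import *
snap('wrist','w10')
o=manip.get_obs(); print(o['clock'],o['position'],o['ee_rot'],o['ft_force'],o['grip_width'])
a=cv2.imread('pics/w10.png')[140:290,160:360]; cv2.imwrite('pics/w10c.png',cv2.resize(a,None,fx=4,fy=4,interpolation=cv2.INTER_CUBIC))
```

```text
11.95 [0.55906932 0.23620991 0.22838466] [-1.05423522e-01  9.94427381e-01  2.51666141e-04  2.87832537e-05] [-0.06447245 -2.05682582 -0.7109602 ] 0.2744559790212854
```

View pics/w10c.png

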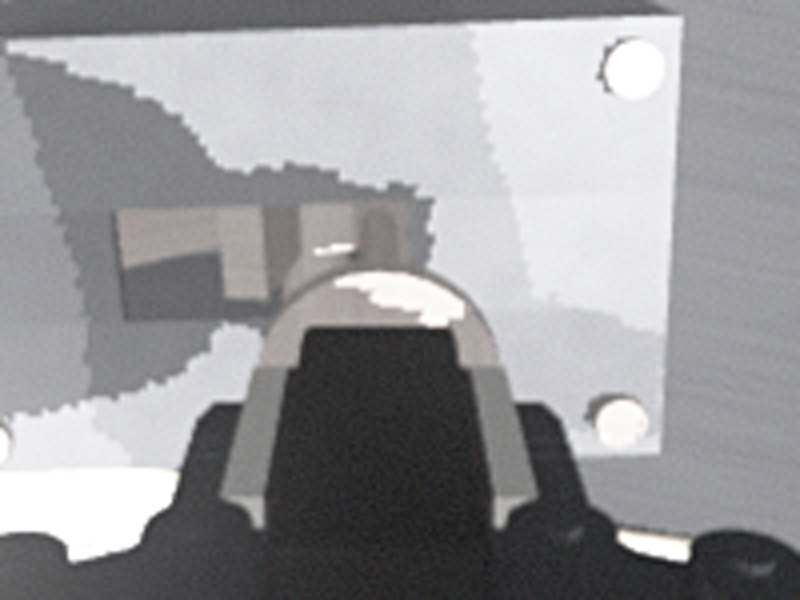

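Run:
```python
from h import *
w=load('w10'); s=np.array([.5633,.2193]); yh=np.array([-.242,.970]); xh=np.array([.97,.242])
def sf(c,z):
    q=onplane(np.array(c)/4+[160,140]-.4,z,*w[2:])[:,:2]-s; return np.round(1000*np.c_[q@xh,q@yh],1)
print(sf([(222,297),(265,299)],.130),sf([(118,210),(126,318)],.138))
```

```text
[[ 11.3 -17.5]
 [ 12.1  -7.7]] [[-12.6 -36.7]
 [ 12.3 -37.6]]
```

Request:
jog_arm:
  steps: [0,0,-0.003,0,0,0,0,-0.003,-0.015,0,0,0,-0.003,-0.03,0,0,0,-0.003,-0.045,0,0,0,-0.003,-0.06,0,0,0,-0.003,-0.068,0,0,0.01,-0.03,-0.068,0,0,0.025,-0.07,-0.068,0,0,0.04,-0.11,-0.068,0,0,0.055,-0.15,-0.068,0]

```text
clock: 12.95
position: [0.5363, 0.0763, 0.2967]
ee_rot: [-0.106, 0.994, 0.0, 0.0]
ft_force: [0.9, -0.7, -1.3]
grip_width: 0.273
```

Run:
```python
from h import *
snap('side','s11'); snap('wrist','w11'); snap('wrist','w11'); snap('wrist','w11'); snap('top','t11')
o=manip.get_obs(); print(o['clock'],o['position'],o['ee_rot'],o['ft_force'],o['grip_width'])
from scipy.spatial.transform import Rotation as R
M=R.from_quat(o['ee_rot']).as_matrix(); print(np.round(M.T@(np.array([.5013,-.1545,.2944])-o['position']),4))
a=cv2.imread('pics/t11.png')[125:225,85:215]; b=cv2.imread('pics/s11.png')[190:290,80:210]
cv2.imwrite('pics/v11.png',np.hstack([cv2.resize(x,(400,308),interpolation=cv2.INTER_CUBIC) for x in (a,b)]))
```

```text
13.2 [0.53679902 0.07840409 0.29667379] [-1.05483503e-01  9.94420966e-01  3.60897680e-04  2.06556894e-04] [ 0.23345634  1.38581427 -1.50584863] 0.27361097293037834
[ 0.0836 -0.2203  0.0021]
```

View pics/v11.png

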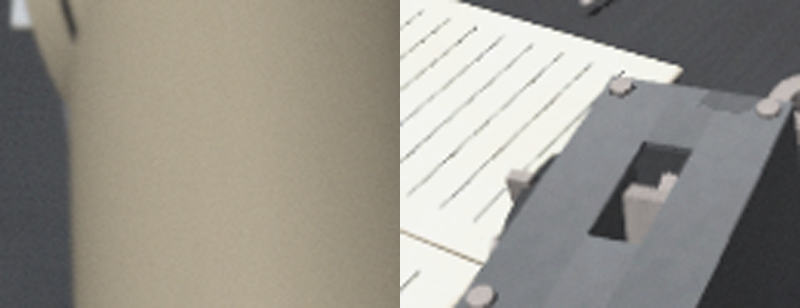

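View pics/w11.png

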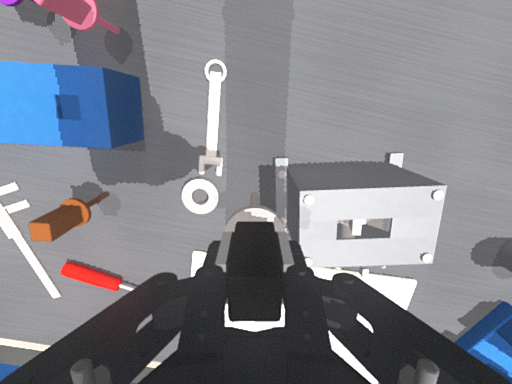

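Run:
```python
from h import *
a=cv2.imread('pics/w11.png')[195:295,290:440]; cv2.imwrite('pics/w11c.png',cv2.resize(a,None,fx=5,fy=5,interpolation=cv2.INTER_CUBIC))
```

```text
(no output)
```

View pics/w11c.png

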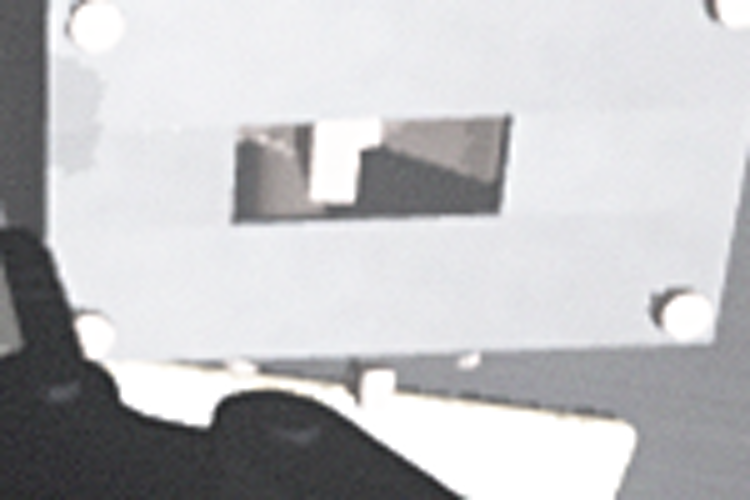

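Run:
```python
from h import *
w=load('w11'); yh=np.array([-.242,.970]); xh=np.array([.97,.242])
q=onplane(np.array([(236,128),(512,115),(500,213),(235,222)])/5+[290,195]-.4,.138,*w[2:])[:,:2]; s=q.mean(0)+.006*yh; print(s)
q=onplane(np.array([(310,203),(357,203)])/5+[290,195]-.4,.130,*w[2:])[:,:2]-s; print(np.c_[q@xh,q@yh]*1000)
```

```text
[0.56359903 0.21891581]
[[ 12.19288349 -16.47173313]
 [ 12.63190733  -5.01536672]]
```

Request:
jog_arm:
  steps: [0,0.015,-0.04,0,0,0,0.03,-0.08,0,0,0,0.045,-0.12,0,0,0,0.06,-0.16,0,0,0,0.07,-0.19,0,0,0,0.08,-0.21,0,0,0,0.0835,-0.22,0,0,0,0.0835,-0.22,0,0,0,0.0835,-0.22,0,0,0,0.0835,-0.22,0,0]

```text
clock: 14.2
position: [0.5019, -0.1529, 0.2961]
ee_rot: [-0.107, 0.994, 0.0, -0.0]
ft_force: [0.6, 0.1, -1.4]
grip_width: 0.271
```

Run:
```python
from h import *
snap('wrist','w12');snap('side','s12');
o=manip.get_obs(); print(o['clock'],o['position'],o['ee_rot'],o['ft_force'],o['grip_width'])
a=cv2.imread('pics/w12.png')[130:270,160:340]; b=cv2.imread('pics/s12.png')[70:210,230:410]
cv2.imwrite('pics/v12.png',np.hstack([cv2.resize(x,(400,311),interpolation=cv2.INTER_CUBIC) for x in (a,b)]))
```

```text
14.3 [ 0.50164049 -0.15346673  0.29619757] [-1.06421189e-01  9.94321131e-01  1.30143248e-04 -3.39637168e-05] [-0.04359552  0.38454967 -1.84194442] 0.2726368701062718
```

View pics/v12.png

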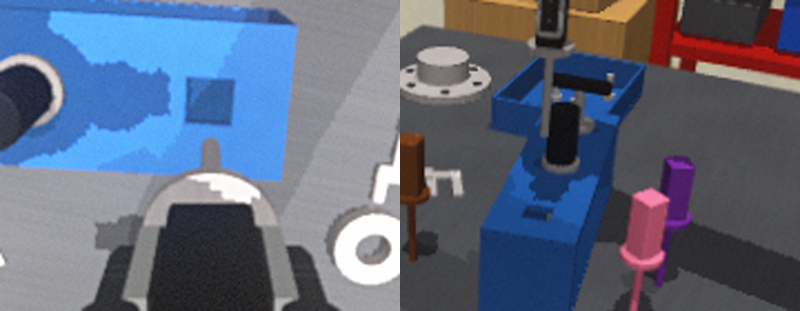

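Run:
```python
from h import *
w=load('w12')
q=onplane(np.array([(186,80),(234,79),(235,124),(187,124)])/2.2222+[160,130]-.3,.1,*w[2:]); print(np.round(q*1000,1),q.mean(0))
print(onplane(np.array([(210,146)])/2.2222+[160,130]-.3,.18,*w[2:]))
```

```text
[[ 492.9 -167.3  100. ]
 [ 486.7 -141.4  100. ]
 [ 511.8 -135.   100. ]
 [ 517.6 -161.6  100. ]] [ 0.50227578 -0.15133069  0.1       ]
[[ 0.50223885 -0.15177528  0.18      ]]
```

Request:
jog_arm:
  steps: [0,0,0,0.02,0,0,0,0,0.04,0,0,0,0,0.06,0,0,0,0,0.08,0,0,0,0,0.1,0,0,0,0,0.12,0,0,0,0,0.138,0,0,0,0,0.15,0,0,0,0,0.157,0,0,0,0,0.158,0]

```text
clock: 15.3
position: [0.5011, -0.1545, 0.1378]
ee_rot: [-0.106, 0.994, 0.0, -0.0]
ft_force: [-0.7, 0.0, -2.1]
grip_width: 0.27
```

Run:
```python
from h import *
snap('side','s13')
o=manip.get_obs(); print(o['clock'],o['position'],o['ee_rot'],o['ft_force'],o['grip_width'])
a=cv2.imread('pics/s13.png')[90:240,230:410]
cv2.imwrite('pics/v13.png',cv2.resize(a,None,fx=3.5,fy=3.5,interpolation=cv2.INTER_CUBIC))
```

```text
15.35 [ 0.50137515 -0.15463186  0.13830334] [-1.05521458e-01  9.94417025e-01  3.12138734e-05 -3.56675651e-05] [-1.54027832  0.15341426 -1.16257261] 0.274515273214593
```

View pics/v13.png

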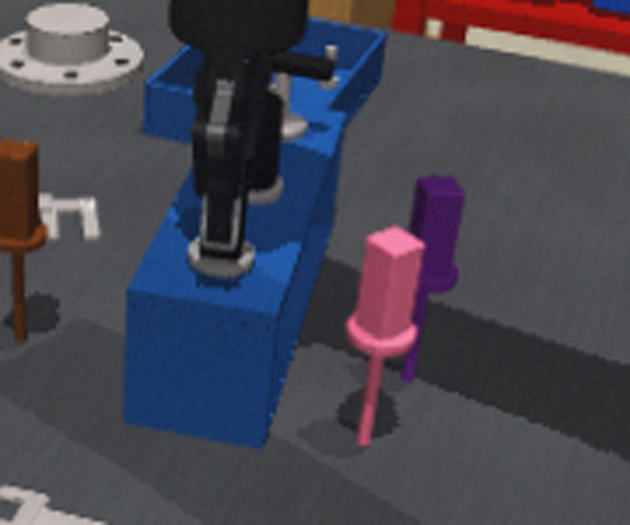

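The bar hangs through its hole, collar about 2–3 mm above the plate (crop 222,258). Lower the last bit and release.

Request:
jog_arm:
  steps: [0,0,0,0.001,0,0,0,0,0.002,0,0,0,0,0.0028,0,0,0,0,0.0028,0,0.024,0,0,0.0028,0,0.03,0,0,0.0028,0,0.04,0,0,0.0028,0,0.06,0,0,0.0028,0,0.08,0,0,0.0028,0,0.085,0,0,0.0028,0]

```text
clock: 16.35
position: [0.5013, -0.1548, 0.1355]
ee_rot: [-0.105, 0.994, 0.0, 0.0]
ft_force: [-0.3, 0.6, -1.0]
grip_width: 0.947
```

Run:
```python
from h import *
o=manip.get_obs(); print(o['clock'],o['position'],o['ft_force'],o['grip_width'])
```

```text
16.35 [ 0.50125096 -0.15475995  0.13548163] [-0.2841754   0.57902428 -1.01078777] 0.9471842590281865
```

Released. I'll go up, then sideways to a spot near the housing from which I can check both.

Request:
jog_arm:
  steps: [0.085,0,0,0,0,0.085,0,0,-0.01,0,0.085,0,0,-0.03,0,0.085,0,0,-0.055,0,0.085,0,0,-0.08,0,0.085,0,0,-0.11,0,0.085,0,0,-0.14,0,0.085,0,0,-0.17,0,0.085,0,0,-0.18,0,0.085,0,0,-0.18,0]

```text
clock: 17.35
position: [0.5017, -0.155, 0.3171]
ee_rot: [-0.105, 0.994, -0.0, 0.001]
ft_force: [-0.2, -0.2, -0.5]
grip_width: 0.996
```

Request:
jog_arm:
  steps: [0.085,0.02,0.03,0,0,0.085,0.04,0.07,0,0,0.085,0.05,0.11,0,0,0.085,0.05,0.15,0,0,0.085,0.05,0.19,0,0,0.085,0.05,0.22,0,0,0.085,0.05,0.23,0,0,0.085,0.05,0.23,0,0,0.085,0.05,0.23,0,0,0.085,0.05,0.23,0,0]

```text
clock: 18.35
position: [0.4044, 0.0582, 0.3152]
ee_rot: [-0.104, 0.995, -0.0, -0.0]
ft_force: [-0.3, -0.0, 0.1]
grip_width: 0.999
```

Run:
```python
from h import *
snap('wrist','w14');snap('side','s14');snap('top','t14')
o=manip.get_obs(); print(o['clock'],o['position'],o['ft_force'],o['grip_width'])
im,d,P=cloud('t14'); v,u=np.mgrid[:384,:512]
m=(P[...,2]>.158)&(P[...,2]<.172)&(u>295)&(u<330)&(v>190)&(v<225)&(im.max(-1)<70)
im0,d0,P0=cloud('t0'); m0=(P0[...,2]>.158)&(P0[...,2]<.172)&(u>295)&(u<330)&(v>190)&(v<225)&(im0.max(-1)<70)
print(m.sum(),P[m].mean(0),m0.sum(),P0[m0].mean(0))
a=cv2.imread('pics/s14.png')[90:290,80:370]; cv2.imwrite('pics/v14.png',cv2.resize(a,None,fx=2.7,fy=2.7,interpolation=cv2.INTER_CUBIC))
```

```text
18.5 [0.40430738 0.05879031 0.31541305] [ 0.17980477 -0.05836657  0.20559917] 0.9924371971633763
122 [ 0.50005177 -0.15550163  0.16550607] 110 [ 0.49882916 -0.15262468  0.16567434]
```

View pics/v14.png

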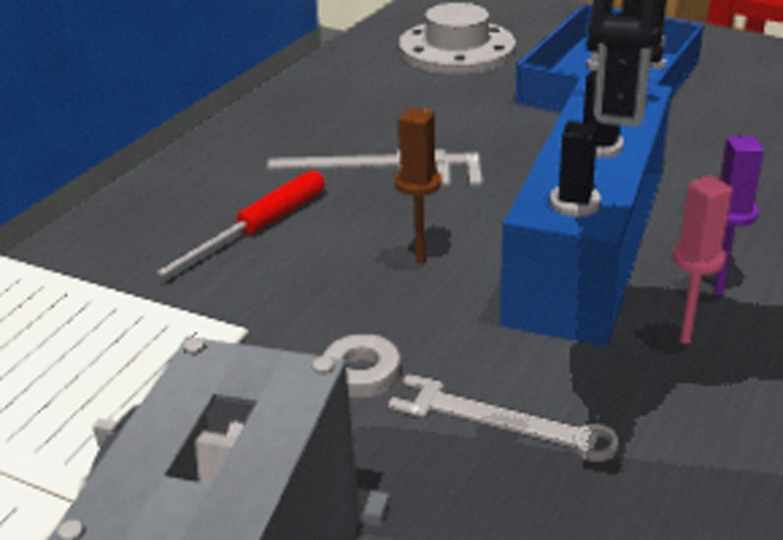

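View pics/w14.png

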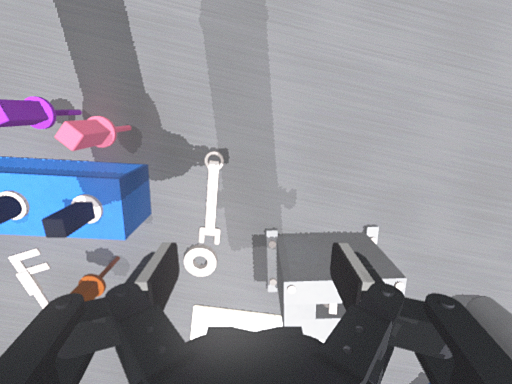

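Run:
```python
from h import *
a,b=[cv2.imread(f'pics/{n}.png')[130:200,95:195] for n in ('t0','t14')]
cv2.imwrite('pics/v15.png',np.hstack([cv2.resize(x,(400,280),interpolation=cv2.INTER_CUBIC) for x in (a,b)]))
```

```text
(no output)
```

View pics/v15.png

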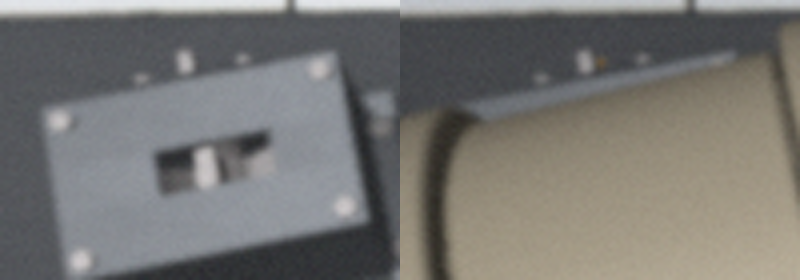

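Request:
jog_arm:
  steps: [0.085,-0.03,0.015,0,0,0.085,-0.065,0.03,0,0,0.085,-0.1,0.045,0,0,0.085,-0.135,0.06,0,0,0.085,-0.17,0.08,0,0,0.085,-0.2,0.1,0,0,0.085,-0.23,0.11,0,0,0.085,-0.25,0.12,0,0,0.085,-0.25,0.12,0,0,0.085,-0.25,0.12,0,0]

```text
clock: 19.5
position: [0.6236, 0.2288, 0.3148]
ee_rot: [-0.105, 0.994, -0.0, -0.0]
ft_force: [-0.4, -0.3, -0.2]
grip_width: 0.998
```

Run:
```python
from h import *
snap('wrist','w16'); o=manip.get_obs(); print(o['clock'],o['position'],o['ft_force'])
a=cv2.imread('pics/w16.png')[130:290,170:350]; cv2.imwrite('pics/w16c.png',cv2.resize(a,None,fx=4,fy=3.7,interpolation=cv2.INTER_CUBIC))
```

```text
19.55 [0.62339053 0.22848942 0.31540276] [ 0.16671647 -0.05677516  0.51913571]
```

View pics/w16c.png

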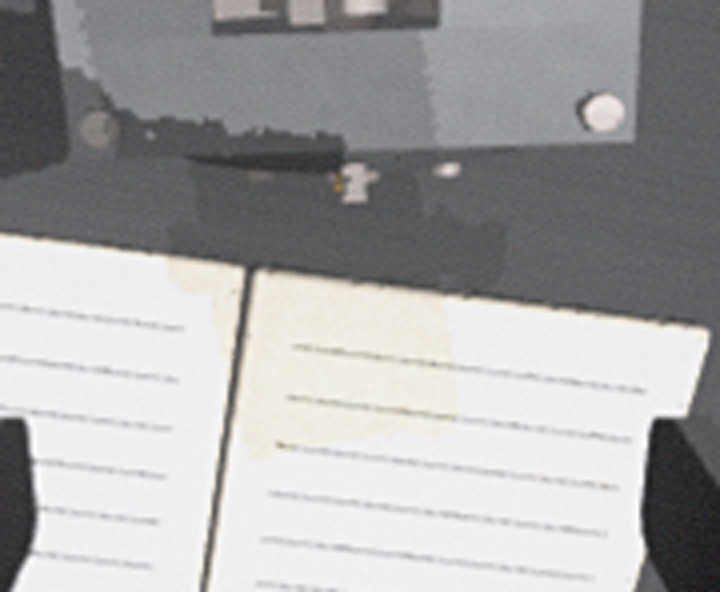

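Run:
```python
from h import *
w=load('w16'); yh=np.array([-.242,.970]); xh=np.array([.97,.242]); s=np.array([.5633,.2190])
sc=np.array([4,3.7])
def sf(c,z):
    q=onplane(np.array(c)/sc+[170,130]-.4,z,*w[2:])[:,:2]-s; return np.round(np.c_[q@xh,q@yh]*1000,1)
print('edges',sf([(212,33),(438,24)],.138))
print('tooth',sf([(290,25),(325,23)],.130))
for z in (.1,.11,.12,.13): print(z,'index',sf([(343,168),(370,168),(343,200),(368,200)],z).tolist(),'brass',sf([(338,184),(333,184)],z).tolist())
```

```text
edges [[ 12.9 -38.1]
 [ 12.3  25.3]]
tooth [[ 12.  -16.5]
 [ 11.7  -6.4]]
0.1 index [[65.3, -2.8], [65.6, 6.1], [77.1, -3.2], [77.3, 5.2]] brass [[71.1, -4.6], [71.0, -6.3]]
0.11 index [[62.8, -2.8], [63.1, 5.9], [74.3, -3.1], [74.6, 5.0]] brass [[68.5, -4.5], [68.4, -6.1]]
0.12 index [[60.4, -2.7], [60.7, 5.6], [71.5, -3.1], [71.8, 4.7]] brass [[65.9, -4.5], [65.8, -6.0]]
0.13 index [[58.0, -2.7], [58.3, 5.4], [68.8, -3.0], [69.0, 4.5]] brass [[63.3, -4.4], [63.3, -5.9]]
```

Run:
```python
from h import *
print(manip.hand_in())
```

```text
the job is handed in; nothing more can be done
None
```

I took the black square-handled bar from the stand and pushed the star wheel to the robot's left in two strokes. I then hung the bar back in the same hole, let go, and handed in at about 19.5 s. `hand_in()` gave no verdict.

**Last checks**
- **Wheel angle:** The tooth behind the pushed one read about -11° (readings from -10.3° to -12.1°; -10° is exact). That puts the wheel at about -1°, from about -80° at the start.
- **Pointer:** I could only see a sliver of the brass, just on the -y side of the index block and a few millimetres off. I judge the pointer a degree or so short of the index, well inside the 12° limit.
- **Bar:** It looks upright in its hole with the collar on the plate. The top camera puts the handle about 3 mm from where it started.
- **Robot:** The open gripper stands clear of everything, and the wrist force is about 0 N.

**Disagreement:** The cameras differed by up to 4 mm on the slot's y position: 0.215 m from the top, 0.217 m from the side and 0.219 m from the wrist. I aimed with a mean and checked the bar against the slot in the wrist pictures.

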